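# Line up the gauge tins and hold the retainer at its third click

## Task

Set the two loose gauge tins upright in the rack's channel beside the tin already there, making one neat row with neighbours touching or nearly so, and let go of them. Then grip the black indexing knob and turn it clockwise, counting the clicks, to the third stop (the red dot) and no farther, so that the brass retainer closes up the row; the knob springs back if released, so finish while still gripping it and holding it steady at the third stop. Leave the micrometer, pitch gauge and square head where they lie.

Things in the scene. Friction and masses are not known exactly. Their poses are not given: they have to be found in the camera images.
- rack: Fixed rack on the level maple tray; origin on the tray's top (30 mm over the work surface). y runs along the row, x across it, z up; place and yaw vary. Dark steel base 78 (x) by 318 mm (y -185 to +133), 8 mm thick. At y = -145 stands a blue housing 72 mm square with a steel dial, radius 35 mm, its top at z = 31, carrying the knob. All else fixed on it is lower than z = 37 mm.
- channel (a point): Point on the channel floor (top of the base: 8 mm above the tray), on its centre line, at the foot of the wooden end stop that closes it; axes as the rack's. The channel runs from here along -y, 54 mm wide between two aluminium rails 5 mm high and 8 mm wide. Three touching tins take 138 mm of it. The end stop is 28 mm high.
- retainer_face (a point): Foot of the working face of the brass retainer (50 mm wide, top 23 mm above the channel floor) that closes the channel's other end; it faces the tins along +y. With the knob at rest it is 172 mm from the end stop; it moves 25.5 mm towards it per radian of the knob (142 mm left at the third stop) and pushes loosely spaced tins together.
- tin_a: Round aluminium gauge-block tin, closed, 46 mm diameter, 38 mm high, about 100 g, origin at the centre of its underside. It already stands in the channel next to the wooden end stop (0 to 7 mm from it).
- tin_b: Loose tin, the same as tin_a, standing upright on the tray on the rack's -x side. Origin at the centre of its underside.
- tin_c: Loose tin, the same as tin_a, standing upright on the tray on the rack's -x side. Origin at the centre of its underside. The order of the tins in the row does not matter.
- knob_grip (a point): Point on the knob's upright axis, 22 mm above the dial, 12 mm below the knob's top: the height to grip. The knob is a black bar 16 mm thick, 46 mm long, 34 mm high, a white line at one end; the point's y axis points along the bar to that end, x across its thickness (at rest they match the rack's axes). It turns in place.
- knob (a joint): Angle of the knob in rad, 0 at rest (white line at the first black dot), growing as it turns clockwise seen from above. Click stops every 0.393 rad (22.5 degrees), each marked by a dot on the dial: 0.393, 0.785, 1.178 (third, red dot), 1.571 (fourth, too far). A spring returns it to 0 when let go; turning takes about 0.1 to 0.3 N m, rising on leaving a stop.
- micrometer: Bystander: nickel sheet-metal micrometer with a deep U frame lying flat on the tray, about 92 by 115 mm, 15 mm high, origin under the frame's middle.
- pitch_gauge: Bystander: satin screw-thread pitch gauge with fanned leaves lying flat, about 95 by 60 mm, 11 mm high, origin near its middle.
- square_head: Bystander: blued steel combination square head lying flat, about 92 by 55 mm, 18 mm high, origin near its middle.
There are look-alikes about, which are no part of the job. Leave any orange look-alike of the tin_c alone.

How it is judged:
By the outcome, as a careful person would: the job done as asked, in the order asked, and still so for the second after the job is handed in, while the arm keeps its last pose, push and grip.
It also fails if it takes over 54 s, if anything falls off the work surface, if the arm or the gripper's body presses on something with over 40 N, if the wrist force passes 120 N, or if a joint passes its speed limit or range.

## Robot

A 7-joint arm with a two-finger parallel gripper is mounted at the origin on the work surface. World frame = base frame: x ahead of the robot, y to its left, z up, the work surface at z = 0. Lengths are in m, angles in rad, forces in N, time in s.
With the tool pointing down it reaches from about 0.425 to 0.975 m from the base axis. Payload 16.7 kg.
Tool frame: the origin (TCP) lies on the centre line of the jaws, within the pads' length; the fingertips stand 14 mm ahead of it and the grasp point (between the pads) lies 5 mm behind it; z points along the fingers, y is the line along which they close (so a half turn about z gives the same grasp; the last joint's range is limited). The gripper opens to 85 mm and grips with 20 to 120 N. Pads are 22 mm wide; open, the fingers measure 114 mm over their backs; the gripper's body (76 mm by 85 mm) begins 54 mm behind the grasp point. The pads swing forward as they close: fully open they stand 13 mm farther back than shut.
Start: joints at [-1.397, 0.426, 0.074, 1.606, -0.034, 1.111, -0.067], TCP at [0.214, 0.64, 0.245] pointing down, gripper open.
Joint ranges: [-2.85, 2.85], [-0.5, 2.14], [-1.23, 1.37], [0.21, 2.46], [-1.02, 4.16], [0.16, 2.05], [-2.73, 2.73]. Speed limits (rad/s): [1.89, 1.89, 2.39, 2.39, 3.01, 3.01, 3.01].

## Interface

Orientations are given as a unit quaternion [w, x, y, z].
In Python, from plant import bot, cams gives the robot as it stands.
- The arm moves only by the tool move_arm, never from a script. Its argument "targets" is one flat list of numbers, 4 for each row, row after row: the shift along the tool's x, y, z each as a share of 0.025 m, from -1 to 1, then the turn about the tool's z as a share of 8 degrees, from -1 to 1. In form: [x, y, z, spin, x, y, z, spin, ...]. A call has 1 to 5 rows; each row shifts and turns the commanded pose from where the row before left it, along the tool's axes as they then stand; what a row does not reach is not made up. A row lasts 1/10 s, in which the tool goes at most 50 mm and 8.59 degrees, less where a joint would pass 70% of its speed; a pose out of reach is approached as far as the arm can. A call with a number of a shift or a turn outside -1 to 1 is refused whole. A call with a gripper value outside its range is refused whole. "grip" is the opening, from -1 (shut) to 1 (fully open), set as the call begins (left out, the last holds). The fingers move at their own pace and stop on an object; "newtons" is the grip in N (left out, the last holds). Time passes only in rows, so rows that do not move let the fingers close. It gives the time, the measured TCP pose, the force, the opening and the grip force at its end, in the units of the state.
- bot.sense(): the state, without advancing time (a new reading comes with each control period).
- cams.capture(name): name is "scene" or "side" or "wrist"; returns a dict with "color" (400x640x3 uint8, red, green, blue), "K" (3x3 intrinsics, pixels), "dist_coeffs" ([k1, k2, p1, p2, k3] as OpenCV has them; the pictures are not rectified), "T" (4x4, takes a point from camera to world coordinates). Camera axes: x right, y up, looking along -z (the intrinsics and any distortion apply to the point x, -y, -z); pixel columns grow to the right and rows downward; lengths in m; the calibration is good to about 2 mm. A picture is of the moment at which its call begins. There is no depth.
- bot.hand_in(): hands the job in; it is judged then, once.
The state is a dict: "time": time; "joint_pos": joint angles; "dq": joint speeds; "joint_efforts": joint torques, N m; "ee_pos": TCP position; "eef_rot": TCP orientation; "ft_force": force on the tool from outside, world axes, zero at the start; "moment": the same for the moment, N m; "grip_width": finger opening in m; "gripper_force": force on a finger pad.
Only numpy, scipy, OpenCV 4.12 (cv2) and the standard library are available. Lean on these libraries where they do the work, as an engineer would, in place of code of your own. Each camera call takes 0.05 s, during which the arm holds its last target. There are 200 camera calls.

## Working session

There is one attempt and no reset: what is moved stays moved. The work goes in short steps, Python scripts to look and compute and a tool call to move; the robot and the scene stay as the last step left them, time stands still between calls to the robot, and variables do not carry over. Pictures are saved under pics/ and viewed, at most 10 in all, crops included, and the job is handed in when it is done.

Besides the shell and the picture viewer there is one more tool, called after ">>>" as a command line: name --argument value ..., lists and objects as JSON in quotes. move_arm: Moves the arm, as the interface text tells. Shift numbers are shares of 0.025 m and turn numbers shares of 8 degrees, none past 1 either way. Its arguments: {"type":"object","properties":{"targets":{"type":"array","items":{"type":"number","minimum":-1,"maximum":1}},"grip":{"type":"number"},"newtons":{"type":"number"}},"required":["targets"]}

```bash
ls; mkdir -p pics
python3 - <<'E'
from plant import bot,cams
import cv2
s=bot.sense();print({k:s[k] for k in("time","ee_pos","eef_rot","grip_width","ft_force")})
for n in("scene","side","wrist"):
    c=cams.capture(n);cv2.imwrite(f"pics/{n}0.png",c["color"][:,:,::-1]);print(n,c["K"].tolist(),c["dist_coeffs"],c["T"].round(3).tolist())
E
```

```text
pics
{'time': 0.0, 'ee_pos': array([0.21403107, 0.63974223, 0.24459165]), 'eef_rot': array([-6.08261920e-05,  1.60723724e-01,  9.86999211e-01, -6.62687277e-04]), 'grip_width': 0.08537095418748192, 'ft_force': array([-0.49788499,  0.0658836 ,  0.26048565])}
scene [[462.70259123444896, 0.0, 315.80257204822624], [0.0, 462.70259123444896, 202.66650687334575], [0.0, 0.0, 1.0]] [-0.05905872  0.          0.          0.          0.        ] [[-0.615, -0.534, 0.581, 1.247], [0.789, -0.4, 0.467, 0.662], [-0.017, 0.745, 0.667, 0.843], [0.0, 0.0, 0.0, 1.0]]
side [[494.53038315096, 0.0, 320.3567802111449], [0.0, 494.53038315096, 198.45358418263893], [0.0, 0.0, 1.0]] [-0.09830649  0.          0.          0.          0.        ] [[0.812, 0.418, -0.408, 0.12], [-0.584, 0.59, -0.557, -0.479], [0.008, 0.691, 0.723, 0.892], [0.0, 0.0, 0.0, 1.0]]
wrist [[319.60243742188845, 0.0, 319.6282311673029], [0.0, 319.60243742188845, 197.97345345154952], [0.0, 0.0, 1.0]] [0.002046 0.       0.       0.       0.      ] [[0.317, -0.902, -0.295, 0.138], [0.949, 0.301, 0.099, 0.663], [-0.0, -0.311, 0.95, 0.373], [0.0, 0.0, 0.0, 1.0]]
```

View pics/scene0.png

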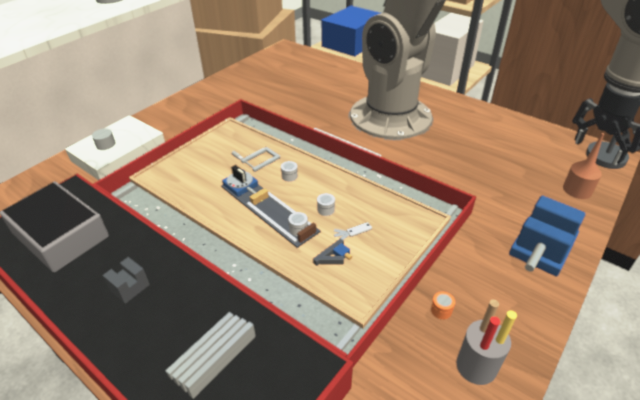

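View pics/side0.png

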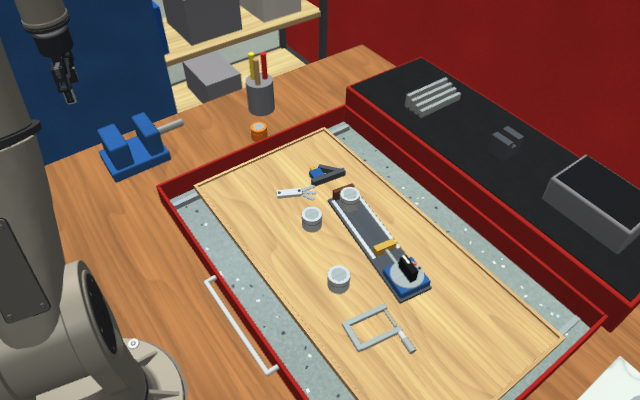

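The scene view shows loose tins at (289,171) and (326,204), the rack tin at (299,222), and the knob near (240,176). The side view shows loose tins at (338,278) and (312,218), the rack tin at (349,197), and the knob near (408,268). The orange tin sits off the tray.

```bash
cat > h.py <<'E'
from plant import bot,cams
import cv2, numpy as np
def ray(c,uv):
    p=cv2.undistortPoints(np.array(uv,float).reshape(-1,1,2),c["K"],np.array(c["dist_coeffs"],float)).reshape(-1,2)
    d=np.c_[p[:,0],-p[:,1],-np.ones(len(p))]@c["T"][:3,:3].T
    return c["T"][:3,3],d/np.linalg.norm(d,axis=1)[:,None]
def plane(c,uv,z):
    o,d=ray(c,uv); return o+d*((z-o[2])/d[:,2])[:,None]
def tri(views):  # [(c,uv)] one point
    A=np.zeros((3,3));b=np.zeros(3);R=[]
    for c,uv in views:
        o,d=ray(c,uv);M=np.eye(3)-np.outer(d[0],d[0]);A+=M;b+=M@o;R.append((M,o))
    x=np.linalg.solve(A,b); return x,max(np.linalg.norm(M@(x-o)) for M,o in R)
def tool(p,s=None):  # world vector -> tool axes
    s=s or bot.sense();w,x,y,z=s["eef_rot"]
    from scipy.spatial.transform import Rotation as R
    return R.from_quat([x,y,z,w]).inv().apply(p)
def proj(c,P):
    T=np.linalg.inv(c["T"]);P=np.atleast_2d(P)@T[:3,:3].T+T[:3,3];P=P*[1,-1,-1]
    return cv2.projectPoints(P,np.zeros(3),np.zeros(3),c["K"],np.array(c["dist_coeffs"],float))[0].reshape(-1,2)
E
python3 - <<'E'
from h import *
a=cams.capture("scene");b=cams.capture("side")
for n,u,v in [("near-knob tin",(289,167),(338,273)),("mid tin",(326,199),(312,213)),("rack tin",(298,218),(349,193)),("knob",(239,172),(409,263)),("mic",(262,159),(372,328))]:
    print(n,*tri([(a,u),(b,v)]))
w=cams.capture("wrist");s=bot.sense()
print("cam in tool",tool(w["T"][:3,3]-s["ee_pos"]),"axis",tool(-w["T"][:3,2]),"x",tool(w["T"][:3,0]))
E
```

```text
near-knob tin [ 0.49545401 -0.03315703  0.06463224] 0.0016835903367780718
mid tin [0.54437739 0.13027157 0.06715593] 0.0004101849729537826
rack tin [0.64637493 0.12458277 0.07548695] 0.0017036262968943925
knob [ 0.61484503 -0.10767698  0.08704574] 0.00044251315578296347
mic [ 0.48367764 -0.15471163  0.03129486] 0.0015313445174032418
cam in tool [ 0.07949402 -0.0022296  -0.12846089] axis [-3.10989087e-01  7.84675050e-04  9.50413159e-01] x [ 7.62492985e-04  9.99999543e-01 -5.76115439e-04]
```

>>> move_arm --targets '[-1,-0.1,-0.4,0.33,-1,-0.1,-0.4,0.33,-1,-0.1,-0.4,0.33,-1,-0.1,-0.4,0.33,-1,-0.1,-0.4,0.33]' --grip 1

```text
time: 0.8
ee_pos: [0.3257, 0.5768, 0.2965]
eef_rot: [0.0, 0.276, 0.961, 0.0]
ft_force: [0.2, 0.2, 0.6]
grip_width: 0.0856
gripper_force: 0.0
```

>>> move_arm --targets '[-1,-0.1,-0.2,0.33,-1,-0.1,-0.2,0.33,-1,-0.1,-0.2,0.33,-1,-0.1,-0.2,0.33,-1,-0.1,-0.2,0.33]'

```text
time: 1.3
ee_pos: [0.4167, 0.4918, 0.3205]
eef_rot: [-0.0, 0.384, 0.923, -0.0]
ft_force: [0.3, 0.1, 0.7]
grip_width: 0.0851
gripper_force: 0.0
```

>>> move_arm --targets '[-1,-0.1,0,0.33,-1,-0.1,0,0.33,-1,-0.1,0,0.33,-1,-0.1,0,0.33,-1,-0.1,0,0.33]'

```text
time: 1.8
ee_pos: [0.4866, 0.3877, 0.3201]
eef_rot: [-0.0, 0.487, 0.873, -0.0]
ft_force: [-0.5, 0.2, 0.0]
grip_width: 0.0853
gripper_force: 0.0
```

>>> move_arm --targets '[-1,-0.1,0,0.33,-1,-0.1,0,0.33,-1,-0.1,0,0.33,-1,-0.1,0,0.33,-1,-0.1,0,0.33]'

```text
time: 2.3
ee_pos: [0.5309, 0.2705, 0.3203]
eef_rot: [-0.0, 0.584, 0.811, -0.0]
ft_force: [1.1, -0.1, 0.2]
grip_width: 0.0856
gripper_force: 0.0
```

>>> move_arm --targets '[-1,-0.1,0,0.33,-1,-0.1,0,0.33,-1,-0.1,0,0.33,-1,-0.1,0,0.33,-1,-0.1,0,0.33]'

```text
time: 2.8
ee_pos: [0.5473, 0.1462, 0.3203]
eef_rot: [-0.0, 0.674, 0.739, -0.0]
ft_force: [0.4, -0.3, -0.3]
grip_width: 0.0858
gripper_force: 0.0
```

>>> move_arm --targets '[-1,0.2,-0.2,0.32,-1,0.2,-0.2,0.32,-1,0.2,-0.2,0.32,-0.8,0.2,-0.2,0.32,-0.4,0,0,0.32]'

```text
time: 3.3
ee_pos: [0.5703, 0.0414, 0.3412]
eef_rot: [0.001, 0.753, 0.658, 0.0]
ft_force: [-0.5, 0.6, -0.2]
grip_width: 0.0856
gripper_force: 0.0
```

Run:
```python
from h import *
c=cams.capture("wrist");print(bot.sense()["ee_pos"],bot.sense()["dq"].round(3))
cv2.imwrite("pics/w1.png",c["color"][:,:,::-1])
import pickle;pickle.dump(c,open("w1.pkl","wb"))
```

```text
[0.56970217 0.04076324 0.34066705] [-0.022  0.001 -0.029  0.011  0.002 -0.004  0.041]
```

View pics/w1.png

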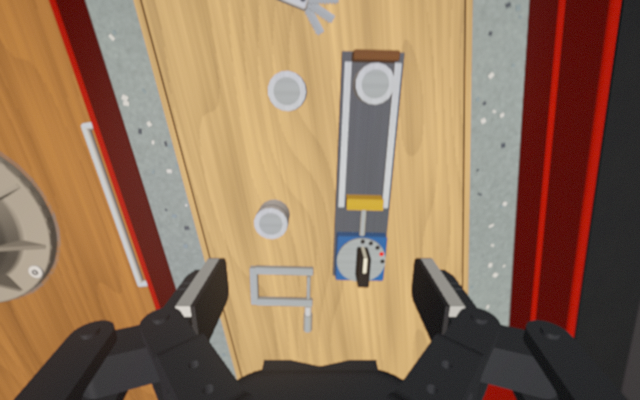

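The wrist view shows the loose tins at (287,91) and (271,221) and the rack tin at (375,83). The end stop is at (377,56), the brass retainer at (365,203), and the knob at (363,265) with the red dot at (381,253).

```bash
cat > det.py <<'E'
from h import *
def masks(img):
    h=cv2.cvtColor(img,cv2.COLOR_RGB2HSV);H,S,V=cv2.split(h)
    return dict(brass=((H>18)&(H<30)&(S>150)&(V>120)),brown=((H<14)&(S>90)&(V<170)&(V>40)),
      blue=((H>100)&(H<125)&(S>130)),grey=((S<45)&(V>110)),dark=((V<45)))
def blob(m,near,r):
    k=np.zeros(m.shape,np.uint8);cv2.circle(k,tuple(int(t) for t in near),r,1,-1)
    n,l,st,ce=cv2.connectedComponentsWithStats((m&(k>0)).astype(np.uint8))
    i=1+np.argmax(st[1:,4]); mm=(l==i).astype(np.uint8)
    ct=max(cv2.findContours(mm,cv2.RETR_EXTERNAL,cv2.CHAIN_APPROX_NONE)[0],key=cv2.contourArea)
    return ct,ce[i],st[i,4]
E
python3 - <<'E'
from det import *
import pickle
c=pickle.load(open("w1.pkl","rb"));m=masks(c["color"])
big=cv2.resize(c["color"],None,fx=4,fy=4,interpolation=cv2.INTER_CUBIC)[:,:,::-1].copy()
for n,u in [("b",(287,91)),("c",(271,221)),("a",(375,83))]:
    ct,ce,ar=blob(m["grey"],u,26 if n!="a" else 19)
    e=cv2.fitEllipse(cv2.convexHull(ct));print(n,ce,ar,e, plane(c,[e[0]],.068),cv2.boundingRect(ct))
    cv2.ellipse(big,((e[0][0]*4+2,e[0][1]*4+2),(e[1][0]*4,e[1][1]*4),e[2]),(0,0,255),1)
for n,u,r,z in [("brass",(365,203),25,.061),("brown",(377,56),30,.066),("blue",(361,258),40,.05)]:
    ct,ce,ar=blob(m[n],u,r);b=cv2.minAreaRect(ct);print(n,ce,ar,b,plane(c,[b[0]],z))
    cv2.polylines(big,[np.int32(cv2.boxPoints(b)*4+2)],True,(0,255,0),1)
cv2.imwrite("pics/w1big.png",np.hstack([big[160:1160,960:1680]])[::1,::1][:, :][:1000] if 0 else cv2.resize(big[150:1170,960:1680],None,fx=.58,fy=.58,interpolation=cv2.INTER_AREA))
E
```

```text
b [286.61382114  90.48130081] 1230 ((286.62847900390625, 90.45720672607422), (38.37916564941406, 40.377105712890625), 160.4197998046875) [[0.54246402 0.12696398 0.068     ]] (268, 71, 39, 40)
c [271.42267051 219.72526417] 1041 ((271.6678161621094, 219.63943481445312), (34.007991790771484, 39.21903991699219), 23.233253479003906) [[ 0.4952823  -0.03367701  0.068     ]] (254, 200, 34, 39)
a [375.  83.] 1129 ((375.0, 83.0), (37.8741569519043, 37.8741569519043), 0.0) [[0.64745716 0.12138665 0.068     ]] (356, 64, 39, 39)
brass [364.02286902 202.26819127] 481 ((364.5, 202.0), (14.0, 35.0), 90.0) [[ 0.62263815 -0.02773408  0.061     ]]
brown [375.51219512  55.85365854] 451 ((375.5, 56.0), (10.0, 47.0), 90.0) [[0.65068494 0.15075098 0.066     ]]
blue [378.1884058  238.47101449] 138 ((378.1510925292969, 237.63690185546875), (22.789094924926758, 11.574698448181152), 35.83765411376953) [[ 0.63843416 -0.08831291  0.05      ]]
```

View pics/w1big.png

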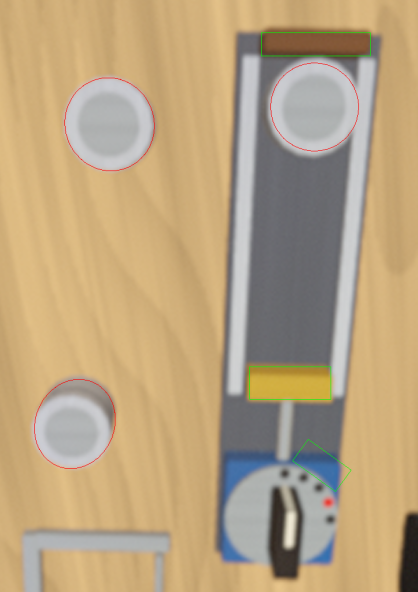

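The overlay shows the tin ellipses fit well. The dots run clockwise from rest at (285,473) to red at (328,503), and the knob bar lies along the rack at rest.

```bash
cat >> det.py <<'E'
def rim(c,near,r):
    g=cv2.cvtColor(c["color"],cv2.COLOR_RGB2HSV);x,y=[int(t) for t in near]
    f=4;p=cv2.resize(g[y-r:y+r+1,x-r:x+r+1],None,fx=f,fy=f,interpolation=cv2.INTER_CUBIC)
    m=(p[:,:,1]<60)&(p[:,:,2]>185)
    ct,ce,ar=blob(m,(f*r,f*r),f*r);e=cv2.fitEllipse(cv2.convexHull(ct))
    return (e[0][0]+.5)/f-.5+x-r,(e[0][1]+.5)/f-.5+y-r,e[1][0]/f,e[1][1]/f
E
python3 - <<'E'
from det import *
import pickle
c=pickle.load(open("w1.pkl","rb"));a=cams.capture("scene");b=cams.capture("side");pickle.dump((a,b),open("ab.pkl","wb"))
for n,u,v,w in [("b",(326,199),(312,213),(287,91)),("c",(289,167),(338,273),(271,222)),("a",(298,218),(349,193),(375,82))]:
    R=[rim(c,w,22 if n!="a" else 19),rim(a,u,12),rim(b,v,13)]
    print(n,[np.round(r,1).tolist() for r in R]);V=[(k,r[:2]) for k,r in zip((c,a,b),R)]
    print(" tri3",tri(V)[0].round(4),round(tri(V)[1],4),"wrist+side",tri([V[0],V[2]])[0].round(4),"plane68",plane(c,[V[0][1]],.068).round(4))
# rails
m=masks(c["color"])["grey"]
for x0,x1 in((338,352),(383,402)):
    k=np.zeros_like(m);k[62:208,x0:x1]=1
    n,l,st,ce=cv2.connectedComponentsWithStats((m&k).astype(np.uint8));i=1+np.argmax(st[1:,4])
    ys,xs=np.where(l==i);P=plane(c,np.c_[xs,ys],.043)[:,:2].astype(np.float32)
    L=cv2.fitLine(P,cv2.DIST_L2,0,.01,.01).ravel();print("rail",L,st[i],P[:,1].min(),P[:,1].max())
h=cv2.cvtColor(c["color"],cv2.COLOR_RGB2HSV)
k=np.zeros_like(m);k[228:285,328:392]=1
bl=(h[:,:,0]>100)&(h[:,:,0]<125)&(h[:,:,1]>110)&(k>0)
ys,xs=np.where(bl);r=cv2.minAreaRect(np.c_[xs,ys].astype(np.float32));print("housing",r,plane(c,[r[0]],.053),[plane(c,[q],.053)[0,:2].round(3).tolist() for q in cv2.boxPoints(r)])
E
```

```text
b [[286.1, 90.4, 38.0, 41.5], [326.0, 199.1, 13.1, 19.8], [311.3, 213.5, 15.0, 20.6]]
 tri3 [0.5423 0.1288 0.0662] 0.0018 wrist+side [0.5413 0.1277 0.0697] plane68 [[0.5419 0.1271 0.068 ]]
c [[270.1, 223.3, 30.9, 34.6], [288.8, 165.9, 11.2, 17.7], [338.5, 273.9, 18.7, 22.9]]
 tri3 [ 0.4929 -0.0372  0.0669] 0.002 wrist+side [ 0.492  -0.0375  0.0699] plane68 [[ 0.4922 -0.0387  0.068 ]]
a [[374.8, 81.9, 37.1, 38.1], [297.3, 217.2, 15.7, 24.6], [350.7, 193.8, 14.2, 21.8]]
 tri3 [0.6466 0.1216 0.0759] 0.0011 wrist+side [0.6467 0.1222 0.0748] plane68 [[0.6474 0.1226 0.068 ]]
rail [0.14880636 0.9888663  0.6066856  0.06327959] [ 338   62   14  146 1545] -0.03795878 0.15128478
rail [0.11313052 0.99358016 0.66689205 0.06972764] [ 383   62   19  146 1788] -0.046054438 0.14345703
housing ((360.50970458984375, 255.63185119628906), (48.40428924560547, 45.957767486572266), 1.5074357986450195) [[ 0.61034517 -0.1121331   0.053     ]] [[0.57, -0.144], [0.581, -0.07], [0.649, -0.081], [0.642, -0.156]]
```

```bash
cat > go.py <<'E'
import sys
from h import *
s=bot.sense();t=np.array([float(v) for v in sys.argv[1:4]]);d=tool(t-s["ee_pos"],s)/.025
print("t",s["time"],"pos",s["ee_pos"].round(4),"tool shares",d.round(2))
w,x,y,z=s["eef_rot"];print("tool y angle deg",np.degrees(np.arctan2(y*y-x*x,2*x*y)).round(2),"F",s["ft_force"].round(1),"grip",s["grip_width"].round(4))
E
python3 go.py .542 .1272 .053
python3 - <<'E'
from det import *
import pickle
c=pickle.load(open("w1.pkl","rb"));m=masks(c["color"])["grey"]
E=[]
for x0,x1 in((336,356),(380,406)):
    k=np.zeros_like(m);k[112:188,x0:x1]=1
    n,l,st,ce=cv2.connectedComponentsWithStats((m&k).astype(np.uint8));i=1+np.argmax(st[1:,4])
    ys,xs=np.where(l==i);P=plane(c,np.c_[xs,ys],.043)[:,:2].astype(np.float32)
    L=cv2.fitLine(P,cv2.DIST_L2,0,.01,.01).ravel();print("rail slope",L[0]/L[1],"x at y=.1",L[2]+(.1-L[3])*L[0]/L[1],st[i])
E
```

```text
t 3.45 pos [0.5694 0.044  0.3401] tool shares [ 3.16 -1.51 11.49]
rail slope 0.16554275 x at y=.1 0.61507446 [ 337  112   19   76 1018]
rail slope 0.11886081 x at y=.1 0.66905814 [380 112  18  76 987]Traceback (most recent call last):
  File "go.py", line 5, in <module>
    w,x,y,z=s["eef_rot"];print("tool y angle deg",np.degrees(np.arctan2(y*y-x*x,2*x*y)).round(2),"F",s["ft_force"].round(1),"grip",s["grip_width"].round(4))
                                                                                                                                   ^^^^^^^^^^^^^^^^^^^^^
AttributeError: 'float' object has no attribute 'round'
```

```bash
sed -i 's/s\["grip_width"\].round(4)/round(s["grip_width"],4)/' go.py
cat > rack.py <<'E'
from det import *
def rails(c,bands,rows,z=.043,thr=150):
    h=cv2.cvtColor(c["color"],cv2.COLOR_RGB2HSV);out=[]
    for x0,x1 in bands:
        k=np.zeros(h.shape[:2],bool);k[rows[0]:rows[1],x0:x1]=1
        m=k&(h[:,:,1]<50)&(h[:,:,2]>thr)
        n,l,st,ce=cv2.connectedComponentsWithStats(m.astype(np.uint8));i=1+np.argmax(st[1:,4])
        ys,xs=np.where(l==i);P=plane(c,np.c_[xs,ys],z)[:,:2].astype(np.float32)
        L=cv2.fitLine(P,cv2.DIST_L2,0,.01,.01).ravel();s=L[0]/L[1];out.append((s,L[2]-L[3]*s,st[i].tolist()))
    return out
E
python3 - <<'E'
from rack import *
import pickle
w=cams.capture("wrist");pickle.dump(w,open("w2.pkl","wb"));print(bot.sense()["ee_pos"],bot.sense()["time"])
c1=pickle.load(open("w1.pkl","rb"));a,b=pickle.load(open("ab.pkl","rb"))
cv2.imwrite("pics/w2.png",w["color"][:,:,::-1])
for c in(c1,w):
    print(rails(c,((336,356),(380,406)),(112,188)))
    for p,z in(((287,91),.068),((271,223),.068),((375,83),.076)):
        r=rim(c,p,22 if p[0]!=375 else 19);print(np.round(r,1),plane(c,[r[:2]],z).round(4))
E
```

```text
[0.56928518 0.04495476 0.34000231] 3.5
[(np.float32(0.15811783), np.float32(0.5963992), [339, 112, 11, 76, 548]), (np.float32(0.15801618), np.float32(0.65935194), [383, 112, 15, 76, 563])]
[286.1  90.4  38.   41.5] [[0.5419 0.1271 0.068 ]]
[270.1 223.3  30.9  34.6] [[ 0.4922 -0.0387  0.068 ]]
[374.7  82.7  37.7  38. ] [[0.6458 0.1217 0.076 ]]
[(np.float32(0.15645379), np.float32(0.59648645), [340, 112, 11, 76, 549]), (np.float32(0.15413249), np.float32(0.65951055), [385, 112, 15, 76, 563])]
[287.7  91.8  38.   41.2] [[0.5417 0.1279 0.068 ]]
[271.3 224.9  30.9  34.5] [[ 0.4926 -0.0384  0.068 ]]
[375.6  83.4  35.1  38.1] [[0.6448 0.124  0.076 ]]
```

```bash
python3 go.py .542 .1272 .053
```

```text
t 3.5 pos [0.5693 0.045  0.34  ] tool shares [ 3.13 -1.49 11.48]
tool y angle deg -7.22 F [ 0.8  0.2 -0.1] grip 0.0851
```

>>> move_arm --targets '[0,0,1,0.21,0.8,-0.4,1,0,0.8,-0.4,1,0,0.8,-0.4,1,0,0.7,-0.4,1,0]'

```text
time: 4.0
ee_pos: [0.5412, 0.1294, 0.2141]
eef_rot: [-0.0, 0.759, 0.651, -0.0]
ft_force: [0.5, -0.2, -0.8]
grip_width: 0.0855
gripper_force: 0.0
```

>>> move_arm --targets '[0,0,1,0,0,0,1,0,0,0,0.4,0,0,0,0,0]'

```text
time: 4.4
ee_pos: [0.5412, 0.1274, 0.1542]
eef_rot: [-0.0, 0.76, 0.65, -0.001]
ft_force: [-0.7, -0.1, 1.0]
grip_width: 0.0852
gripper_force: 0.0
```

```bash
python3 go.py .542 .1275 .053; python3 -c "
from h import *
c=cams.capture('wrist');cv2.imwrite('pics/w3.png',c['color'][:,:,::-1])
import pickle;pickle.dump(c,open('w3.pkl','wb'))"
```

```text
t 4.4 pos [0.5412 0.1274 0.1542] tool shares [0.01 0.04 4.05]
tool y angle deg -8.89 F [-0.7 -0.1  1. ] grip 0.0852
```

View pics/w3.png

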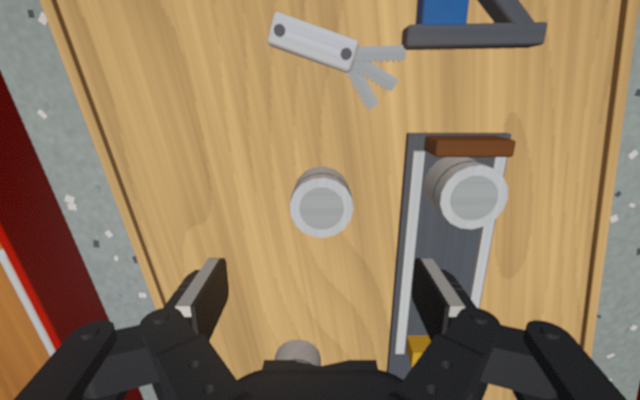

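Tin b's lid is at (321,207), centred between the fingers. The rack tin's lid is at (472,196).

Run:
```python
from rack import *
import pickle
c=pickle.load(open("w3.pkl","rb"));c2=pickle.load(open("w2.pkl","rb"))
for p,q,r,r2,z in(((321,207),(287,91),36,22,.068),((473,196),(375,83),38,19,.076)):
    e=rim(c,p,r);e2=rim(c2,q,r2);print(np.round(e,1),plane(c,[e[:2]],z).round(4),tri([(c,e[:2]),(c2,e2[:2])]))
```

```text
[321.1 208.2  58.4  63.2] [[0.542  0.1269 0.068 ]] (array([0.5420343 , 0.12784047, 0.0705647 ]), np.float64(0.000129922997576644))
[477.2 199.6  55.   75. ] [[0.6484 0.1197 0.076 ]] (array([0.64314351, 0.12404793, 0.08693688]), np.float64(0.0002607608173673042))
```

>>> move_arm --targets '[0,0,1,0,0,0,1,0,0,0,1,0,0,0,0.7,0,0,0,0.35,0]'

```text
time: 4.95
ee_pos: [0.5423, 0.1272, 0.0539]
eef_rot: [-0.0, 0.76, 0.65, 0.0]
ft_force: [0.5, -0.6, 0.6]
grip_width: 0.0854
gripper_force: 0.0
```

>>> move_arm --targets '[0,0,0,0,0,0,0,0,0,0,0,0,0,0,0,0,0,0,0,0]' --grip -1 --newtons 25

```text
time: 5.45
ee_pos: [0.5428, 0.1271, 0.0554]
eef_rot: [0.0, 0.76, 0.65, 0.001]
ft_force: [-1.1, -0.4, 6.6]
grip_width: 0.0453
gripper_force: 24.6
```

```bash
python3 go.py .6399 .0756 .061
python3 - <<'E'
from h import *
import pickle
c=pickle.load(open("w3.pkl","rb"));print(plane(c,[(473,196)],.076),plane(c,[(470,146)],.066),plane(c,[(469,157)],.038))
E
```

```text
t 5.45 pos [0.5428 0.1271 0.0554] tool shares [-1.43  4.16 -0.22]
tool y angle deg -8.98 F [-1.1 -0.4  6.6] grip 0.0453
[[0.64560906 0.12276204 0.076     ]] [[0.64829074 0.15503848 0.066     ]] [[0.65971801 0.14023184 0.038     ]]
```

>>> move_arm --targets '[0,0,-0.5,0,0,0,-1,0,-0.3,0.8,-0.3,0,-0.4,1,0,0,-0.4,1,0,0]'

```text
time: 5.95
ee_pos: [0.6081, 0.0888, 0.1011]
eef_rot: [0.0, 0.76, 0.65, 0.001]
ft_force: [0.5, 0.4, -2.2]
grip_width: 0.0452
gripper_force: 26.3
```

>>> move_arm --targets '[-0.4,0.9,0,0,0,0.4,0,0,0,0,0,0,0,0,0,0]'

```text
time: 6.35
ee_pos: [0.6369, 0.0745, 0.0994]
eef_rot: [-0.0, 0.76, 0.65, -0.0]
ft_force: [0.7, -0.4, -2.0]
grip_width: 0.0451
gripper_force: 26.3
```

```bash
python3 go.py .6396 .0738 .0634;python3 -c "
from h import *
c=cams.capture('wrist');cv2.imwrite('pics/w4.png',c['color'][:,:,::-1])
import pickle;pickle.dump(c,open('w4.pkl','wb'))"
```

```text
t 6.35 pos [0.6369 0.0745 0.0994] tool shares [-0.01  0.11  1.44]
tool y angle deg -8.95 F [ 0.7 -0.4 -2. ] grip 0.0451
```

View pics/w4.png

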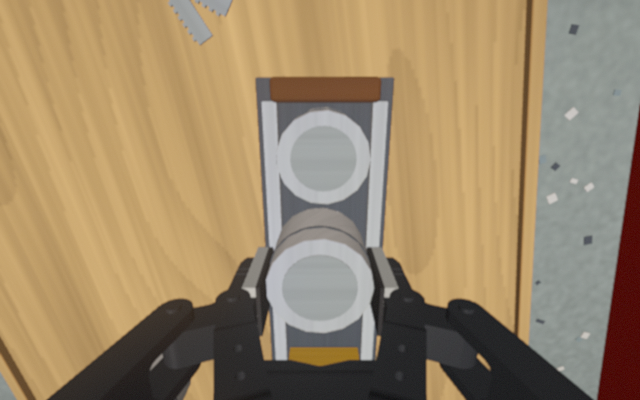

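The held tin's lid is at (320,286), the rack tin's at (324,158), and the rack is aligned with the image. The end stop front is near row 101.

Run:
```python
from h import *
import pickle
c=pickle.load(open("w4.pkl","rb"))
print("a",plane(c,[(324,157)],.076),"held",plane(c,[(320,286)],.112),"stop front top",plane(c,[(325,101)],.066))
print("rails",plane(c,[(270,170),(377,170),(272,240),(372.5,240)],.043))
```

```text
a [[0.64649213 0.12216893 0.076     ]] held [[0.63717455 0.07526925 0.112     ]] stop front top [[0.65094465 0.14730403 0.066     ]]
rails [[0.61322521 0.11317863 0.043     ]
 [0.67579066 0.10337134 0.043     ]
 [0.60526747 0.06834263 0.043     ]
 [0.66841453 0.05844518 0.043     ]]
```

>>> move_arm --targets '[-0.05,0.08,0.7,0,0,0,0.5,0,0,0,0.2,0,0,0,0,0]'

```text
time: 6.8
ee_pos: [0.6383, 0.0724, 0.0629]
eef_rot: [-0.001, 0.76, 0.65, -0.001]
ft_force: [0.1, 0.3, -1.4]
grip_width: 0.0452
gripper_force: 27.2
```

```bash
python3 go.py .639 .0738 .0634
```

```text
t 6.8 pos [0.6383 0.0724 0.0629] tool shares [ 0.06  0.02 -0.02]
tool y angle deg -8.97 F [ 0.1  0.3 -1.4] grip 0.0452
```

>>> move_arm --targets '[0,0,0.04,0,0,0,0,0]'

```text
time: 7.0
ee_pos: [0.639, 0.0723, 0.0626]
eef_rot: [-0.0, 0.76, 0.65, -0.0]
ft_force: [-0.1, 0.4, -1.6]
grip_width: 0.0451
gripper_force: 27.2
```

>>> move_arm --targets '[0,0,0.04,0,0,0,0,0]'

```text
time: 7.2
ee_pos: [0.6391, 0.0723, 0.0624]
eef_rot: [-0.0, 0.76, 0.65, -0.0]
ft_force: [-4.0, -0.3, 7.3]
grip_width: 0.0451
gripper_force: 28.0
```

```bash
python3 go.py .639 .0738 .0634
```

```text
t 7.2 pos [0.6391 0.0723 0.0624] tool shares [ 0.06 -0.01 -0.04]
tool y angle deg -8.98 F [-4.  -0.3  7.3] grip 0.0451
```

>>> move_arm --targets '[0,0,-0.03,0,0.1,0,0,0,0.04,0,0,0,0,0,0,0]'

```text
time: 7.6
ee_pos: [0.6398, 0.076, 0.0627]
eef_rot: [-0.0, 0.76, 0.65, -0.0]
ft_force: [0.8, -0.3, -1.5]
grip_width: 0.0453
gripper_force: 27.3
```

```bash
python3 go.py .639 .0738 .0634;python3 -c "
from h import *
c=cams.capture('wrist');cv2.imwrite('pics/w5.png',c['color'][60:400,180:460,::-1])
import pickle;pickle.dump(c,open('w5.pkl','wb'))"
```

```text
t 7.6 pos [0.6398 0.076  0.0627] tool shares [-0.09 -0.02 -0.03]
tool y angle deg -8.96 F [ 0.8 -0.3 -1.5] grip 0.0453
```

View pics/w5.png

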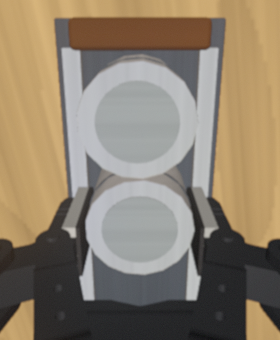

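The crop shows the two tins essentially touching, with lids at (137,122) and (139,228), both inside the rails. Releasing now.

>>> move_arm --targets '[0,0,0,0,0,0,0,0,0,0,0,0,0,0,-0.5,0,0,0,-1,0]' --grip 1

```text
time: 8.15
ee_pos: [0.6388, 0.0755, 0.0999]
eef_rot: [-0.001, 0.76, 0.65, -0.001]
ft_force: [0.1, 0.2, 0.1]
grip_width: 0.0849
gripper_force: 0.0
```

>>> move_arm --targets '[0,0,-1,0,0,0,-1,0,0,0,-0.5,0,0,0,0,0]'

```text
time: 8.55
ee_pos: [0.6407, 0.0758, 0.165]
eef_rot: [0.001, 0.76, 0.65, 0.001]
ft_force: [0.5, 0.1, -0.8]
grip_width: 0.0855
gripper_force: 0.0
```

```bash
python3 go.py .4925 -.0385 .053
```

```text
t 8.55 pos [0.6407 0.0758 0.165 ] tool shares [-5.45 -5.16  4.46]
tool y angle deg -8.98 F [ 0.5  0.1 -0.8] grip 0.0855
```

>>> move_arm --targets '[-0.8,-0.8,0,0,-1,-1,0,0,-1,-1,0,0,-1,-1,0,0,-1,-1,0,0]'

```text
time: 9.05
ee_pos: [0.5007, -0.0248, 0.1619]
eef_rot: [-0.0, 0.76, 0.65, -0.001]
ft_force: [0.3, -1.3, 1.0]
grip_width: 0.0852
gripper_force: 0.0
```

>>> move_arm --targets '[-0.6,-0.36,0,0,0,0,0.5,0,0,0,0,0,0,0,0,0]'

```text
time: 9.45
ee_pos: [0.4918, -0.0369, 0.1498]
eef_rot: [-0.0, 0.76, 0.65, -0.001]
ft_force: [-0.2, -0.4, 0.7]
grip_width: 0.0853
gripper_force: 0.0
```

```bash
python3 go.py .4925 -.0385 .053;python3 - <<'E'
from det import *
c=cams.capture('wrist');cv2.imwrite('pics/w6.png',c['color'][:,:,::-1])
import pickle;pickle.dump(c,open('w6.pkl','wb'))
p=proj(c,[.4925,-.0385,.068])[0];print(p)
r=rim(c,p,36);print(np.round(r,1),plane(c,[r[:2]],.068))
E
```

```text
t 9.45 pos [ 0.4918 -0.0369  0.1498] tool shares [-0.06  0.04  3.87]
tool y angle deg -8.93 F [-0.2 -0.4  0.7] grip 0.0853
[321.03920302 211.94484141]
[321.3 211.4  60.6  65.1] [[ 0.49270554 -0.03814231  0.068     ]]
```

View pics/w6.png

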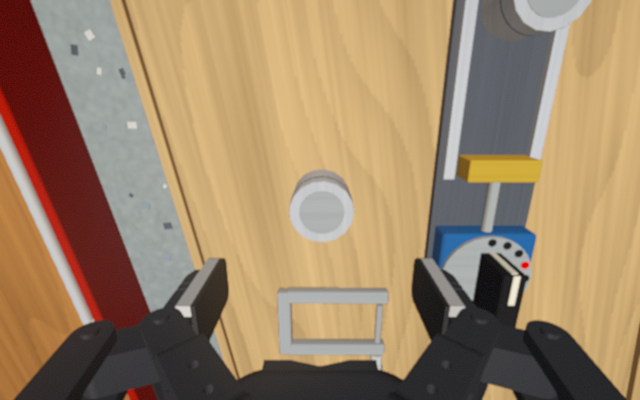

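Tin c's lid is at (321,211), centred, and the micrometer is well clear below at row 290.

>>> move_arm --targets '[-0.06,0.04,1,0,0,0,1,0,0,0,1,0,0,0,0.6,0,0,0,0.2,0]'

```text
time: 10.0
ee_pos: [0.4918, -0.0388, 0.0538]
eef_rot: [-0.0, 0.76, 0.65, -0.001]
ft_force: [0.5, -0.9, 0.1]
grip_width: 0.0853
gripper_force: 0.0
```

>>> move_arm --targets '[0,0,0,0,0,0,0,0,0,0,0,0,0,0,0,0,0,0,0,0]' --grip -1

```text
time: 10.5
ee_pos: [0.4927, -0.039, 0.0563]
eef_rot: [0.0, 0.76, 0.65, 0.001]
ft_force: [-0.8, 0.2, 5.1]
grip_width: 0.0452
gripper_force: 24.8
```

```bash
python3 go.py .6315 .027 .062
```

```text
t 10.5 pos [ 0.4927 -0.039   0.0563] tool shares [ 3.47  5.07 -0.22]
tool y angle deg -8.97 F [-0.8  0.2  5.1] grip 0.0452
```

>>> move_arm --targets '[0,0,-0.6,0,0,0,-1,0,0.6,0.9,-0.4,0,0.7,1,0,0,0.7,1,0,0]'

```text
time: 11.0
ee_pos: [0.573, -0.0002, 0.1068]
eef_rot: [0.0, 0.76, 0.65, 0.001]
ft_force: [-0.1, -0.3, -0.9]
grip_width: 0.0452
gripper_force: 26.1
```

>>> move_arm --targets '[0.7,1,0,0,0.6,0.9,0,0,0.21,0.3,0,0,0,0,0,0,0,0,0,0]'

```text
time: 11.5
ee_pos: [0.6308, 0.027, 0.1054]
eef_rot: [-0.0, 0.76, 0.649, -0.0]
ft_force: [0.6, -0.4, -1.3]
grip_width: 0.0454
gripper_force: 26.1
```

```bash
python3 go.py .6323 .028 .063;python3 - <<'E'
from det import *
c=cams.capture('wrist');cv2.imwrite('pics/w7.png',c['color'][:,140:500,::-1])
import pickle;pickle.dump(c,open('w7.pkl','wb'))
E
```

```text
t 11.5 pos [0.6308 0.027  0.1054] tool shares [0.05 0.05 1.7 ]
tool y angle deg -9.01 F [ 0.6 -0.4 -1.3] grip 0.0454
```

View pics/w7.png

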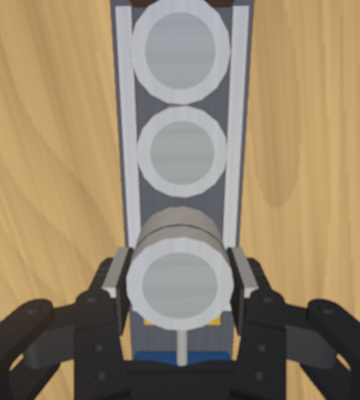

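Row tins have lids at (182,50) and (182,152) in the crop, touching. The held tin's lid is at (180,285), centred in the channel.

Run:
```python
from h import *
import pickle
c=pickle.load(open("w7.pkl","rb"))
print("a",plane(c,[(321,50)],.076),"b",plane(c,[(322,152)],.076),"held",plane(c,[(320,285)],.1054-.0245+.038))
```

```text
a [[0.64646193 0.12202747 0.076     ]] b [[0.63980579 0.07623438 0.076     ]] held [[0.63130898 0.02890877 0.1189    ]]
```

>>> move_arm --targets '[-0.02,0.03,0.8,0,0,0,0.6,0,0,0,0.2,0,0,0,0,0,0,0,0,0]'

```text
time: 12.05
ee_pos: [0.6322, 0.0268, 0.0654]
eef_rot: [-0.0, 0.76, 0.649, -0.0]
ft_force: [0.7, 0.5, -1.2]
grip_width: 0.045
gripper_force: 26.6
```

>>> move_arm --targets '[0,0,0.04,0,0,0,0,0]'

```text
time: 12.25
ee_pos: [0.6323, 0.027, 0.0644]
eef_rot: [0.0, 0.76, 0.65, 0.0]
ft_force: [-0.0, 0.4, -1.1]
grip_width: 0.045
gripper_force: 26.6
```

>>> move_arm --targets '[0,0,0.04,0,0,0,0,0]'

```text
time: 12.45
ee_pos: [0.6325, 0.0271, 0.0638]
eef_rot: [-0.0, 0.76, 0.65, 0.0]
ft_force: [-2.9, 0.6, 7.9]
grip_width: 0.0451
gripper_force: 27.3
```

>>> move_arm --targets '[0,0,0.03,0,0,0,0,0]'

```text
time: 12.65
ee_pos: [0.6325, 0.0271, 0.0638]
eef_rot: [-0.0, 0.76, 0.65, 0.0]
ft_force: [-7.9, 0.3, 20.3]
grip_width: 0.0451
gripper_force: 28.6
```

>>> move_arm --targets '[0,0,-0.06,0,0.08,0,0,0,0.04,0,0,0,0,0,0,0]'

```text
time: 13.05
ee_pos: [0.6328, 0.0303, 0.0639]
eef_rot: [-0.0, 0.76, 0.65, -0.0]
ft_force: [-0.2, 0.7, 0.8]
grip_width: 0.0454
gripper_force: 26.6
```

```bash
python3 go.py .6323 .0305 .063;python3 - <<'E'
from det import *
c=cams.capture('wrist');cv2.imwrite('pics/w8.png',c['color'][:,140:500,::-1])
import pickle;pickle.dump(c,open('w8.pkl','wb'))
E
```

```text
t 13.05 pos [0.6328 0.0303 0.0639] tool shares [ 0.01 -0.02  0.04]
tool y angle deg -8.96 F [-0.2  0.7  0.8] grip 0.0454
```

View pics/w8.png

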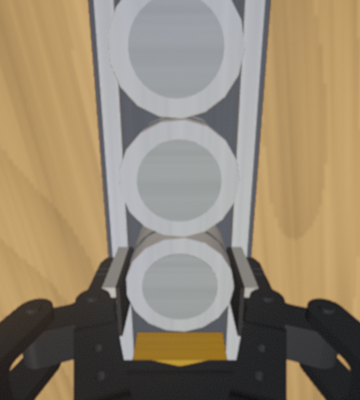

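The three tins stand in a line with lids at (175,45), (178,180) and (180,285), touching. Releasing, then on to the knob.

>>> move_arm --targets '[0,0,0,0,0,0,0,0,0,0,0,0,0,0,-0.5,0,0,0,-1,0]' --grip 1

```text
time: 13.6
ee_pos: [0.6318, 0.0299, 0.1012]
eef_rot: [-0.001, 0.76, 0.65, -0.001]
ft_force: [0.6, 0.3, 0.7]
grip_width: 0.0857
gripper_force: 0.0
```

>>> move_arm --targets '[0,0,-1,0,0,0,-1,0,-0.7,0,-1,0,-1,0,-1,0,-1,0,0,0]'

```text
time: 14.1
ee_pos: [0.6237, -0.0376, 0.2059]
eef_rot: [0.001, 0.76, 0.65, 0.002]
ft_force: [0.6, -0.6, 0.3]
grip_width: 0.0853
gripper_force: 0.0
```

>>> move_arm --targets '[-1,0,0,0,-1,0,0,0,-1,0,0,0,0,0,0,0,0,0,0,0]'

```text
time: 14.6
ee_pos: [0.6105, -0.1112, 0.2023]
eef_rot: [0.0, 0.761, 0.649, 0.0]
ft_force: [-0.4, 1.0, 1.0]
grip_width: 0.0853
gripper_force: 0.0
```

```bash
python3 go.py .612 -.11 .078;python3 - <<'E'
from rack import *
import pickle
c=cams.capture('wrist');pickle.dump(c,open('w9.pkl','wb'))
for z in(.061,.095):print(z,proj(c,[.612,-.11,z]))
h=cv2.cvtColor(c["color"],cv2.COLOR_RGB2HSV);H,S,V=cv2.split(h)
# blue housing rect
p=proj(c,[.612,-.11,.053])[0]
k=np.zeros(H.shape,np.uint8);cv2.circle(k,(int(p[0]),int(p[1])),85,1,-1)
m=(k>0)&(H>100)&(H<125)&(S>110);ys,xs=np.where(m);r=cv2.minAreaRect(np.c_[xs,ys].astype(np.float32))
print("housing",m.sum(),r,cv2.boxPoints(r).round(0).tolist())
red=(k>0)&((H<8)|(H>172))&(S>150)&(V>120);ys,xs=np.where(red);print("red",red.sum(),plane(c,[(xs.mean(),ys.mean())],.061),xs.mean(),ys.mean())
# tins
for q in((.6465,.1225),(.6398,.0762),(.6325,.0308)):
    p=proj(c,[*q,.076])[0];print("tin px",p.round(0))
dk=(k>0)&(V<60)&(S<120);ct=[t for t in cv2.findContours(dk.astype(np.uint8),cv2.RETR_LIST,cv2.CHAIN_APPROX_NONE)[0] if cv2.contourArea(t)>6]
for t in ct: b=cv2.minAreaRect(t);print("dark",cv2.contourArea(t),np.round(b[0],1),np.round(b[1],1),round(b[2],1))
E
```

```text
t 14.6 pos [ 0.6105 -0.1112  0.2023] tool shares [0.06 0.05 4.97]
tool y angle deg -9.06 F [-0.4  1.   1. ] grip 0.0853
0.061 [[320.90928821 185.02128683]]
0.095 [[321.11828131 196.91654892]]
housing 1141 ((319.0, 186.0), (76.0, 80.0), 90.0) [[279.0, 148.0], [359.0, 148.0], [359.0, 224.0], [279.0, 224.0]]
red 24 [[ 0.63946896 -0.10793803  0.061     ]] 351.7083333333333 178.0
tin px [ 318. -184.]
tin px [319. -88.]
tin px [319.  -7.]
dark 7.0 [325.  205.5] [3.5 2.1] 45.0
dark 116.5 [324.5 191.5] [47.  7.] 90.0
dark 84.5 [313. 186.] [36.  4.] 90.0
dark 7.0 [319.5 156.5] [2.8 2.8] 45.0
```

Run:
```python
from rack import *
import pickle
c=pickle.load(open('w9.pkl','rb'));c6=pickle.load(open('w6.pkl','rb'))
P=plane(c,[(319.5,156.5),(351.7,178)],.061)[:,:2]
th=np.radians(67.5);a=np.radians(-8.95);ux=np.array([np.cos(a),np.sin(a)]);uy=np.array([-ux[1],ux[0]])
# P0=C+r uy ; P3=C+r(c uy+s ux); free angle too
d=P[1]-P[0];r=np.linalg.norm(d)/(2*np.sin(th/2));v=-(d)/np.linalg.norm(d)
e=np.sin(th)*ux+(np.cos(th)-1)*uy;r2=d@e/(e@e)
print("r",r,r2,"C fixed",P[0]-r2*uy,P[1]-r2*(np.cos(th)*uy+np.sin(th)*ux),"chord ang err",np.degrees(np.arctan2(d[1],d[0])-np.arctan2(e[1],e[0])))
print("housing",plane(c,[(319,148),(319,224),(279,186),(359,186)],.053)[:,:2])
V=cv2.cvtColor(c["color"],cv2.COLOR_RGB2GRAY)
for y in range(158,232,6):print(y,V[y,296:346:2].tolist())
```

```text
r 0.030423853487554737 0.030423464492057423 C fixed [ 0.61000107 -0.11493929] [ 0.60988514 -0.11506492] chord ang err -0.2897365400913776
housing [[ 0.61524271 -0.07893419]
 [ 0.60400902 -0.14950593]
 [ 0.57415006 -0.10719963]
 [ 0.64554087 -0.11853903]]
158 [125, 150, 161, 164, 164, 163, 162, 163, 163, 164, 127, 59, 51, 101, 159, 163, 162, 113, 51, 52, 114, 164, 160, 140, 108]
164 [163, 163, 162, 163, 163, 163, 162, 163, 161, 161, 161, 163, 162, 162, 160, 161, 163, 162, 158, 157, 163, 162, 160, 132, 95]
170 [160, 161, 160, 160, 160, 161, 162, 113, 48, 45, 85, 158, 166, 119, 45, 45, 72, 152, 160, 161, 160, 160, 160, 137, 108]
176 [163, 163, 163, 163, 162, 163, 157, 78, 51, 47, 141, 213, 214, 173, 63, 52, 52, 140, 163, 163, 163, 163, 163, 163, 163]
182 [164, 163, 163, 162, 164, 164, 157, 81, 54, 52, 121, 212, 220, 179, 64, 52, 51, 131, 164, 164, 165, 164, 164, 165, 164]
188 [165, 166, 164, 165, 165, 165, 159, 83, 50, 50, 122, 212, 220, 179, 63, 52, 55, 151, 166, 165, 167, 167, 166, 165, 165]
194 [161, 161, 161, 161, 160, 162, 154, 79, 54, 52, 121, 212, 220, 179, 62, 53, 56, 146, 161, 159, 159, 161, 161, 160, 161]
200 [163, 163, 164, 163, 163, 164, 159, 96, 55, 53, 123, 214, 222, 180, 65, 52, 58, 149, 164, 163, 163, 162, 162, 162, 163]
206 [162, 161, 161, 161, 161, 160, 157, 95, 53, 57, 57, 52, 54, 53, 54, 54, 57, 147, 162, 162, 161, 161, 162, 162, 162]
212 [163, 162, 162, 162, 162, 163, 159, 96, 55, 57, 57, 57, 55, 56, 53, 56, 58, 148, 163, 162, 163, 162, 163, 162, 162]
218 [159, 162, 162, 163, 161, 162, 164, 114, 55, 58, 58, 55, 56, 55, 55, 54, 57, 148, 164, 162, 162, 163, 163, 163, 157]
224 [95, 99, 102, 119, 138, 153, 162, 112, 54, 58, 58, 57, 56, 57, 55, 55, 60, 145, 158, 148, 130, 109, 101, 99, 98]
230 [155, 158, 168, 174, 174, 173, 177, 173, 157, 154, 149, 148, 157, 161, 163, 159, 163, 173, 173, 177, 179, 179, 176, 171, 166]
```

>>> move_arm --targets '[-0.13,0,1,0,0,0,1,0,0,0,1,0,0,0,1,0,0,0,0.6,0]'

```text
time: 15.15
ee_pos: [0.6097, -0.1125, 0.0849]
eef_rot: [-0.001, 0.76, 0.65, -0.001]
ft_force: [0.0, -0.3, 0.0]
grip_width: 0.0855
gripper_force: 0.0
```

>>> move_arm --targets '[0,0,0.3,0,0,0,0,0]'

```text
time: 15.35
ee_pos: [0.61, -0.1135, 0.0787]
eef_rot: [-0.0, 0.76, 0.65, -0.0]
ft_force: [0.2, -0.0, 0.3]
grip_width: 0.0853
gripper_force: 0.0
```

```bash
python3 go.py .610 -.1145 .078
```

```text
t 15.35 pos [ 0.61   -0.1135  0.0787] tool shares [-0.04  0.01  0.03]
tool y angle deg -8.94 F [ 0.2 -0.   0.3] grip 0.0853
```

>>> move_arm --targets '[-0.02,0,0,0,0,0,0,0,0,0,0,0,0,0,0,0,0,0,0,0]' --grip -1 --newtons 60

```text
time: 15.85
ee_pos: [0.6101, -0.1144, 0.0795]
eef_rot: [0.0, 0.76, 0.65, 0.0]
ft_force: [-3.8, 3.1, 11.4]
grip_width: 0.0152
gripper_force: 58.5
```

>>> move_arm --targets '[0,0,0,0,0,0,0,0,0,0,0,0]'

```text
time: 16.15
ee_pos: [0.6101, -0.1144, 0.0795]
eef_rot: [0.0, 0.76, 0.65, 0.0]
ft_force: [-2.6, 0.9, 6.1]
grip_width: 0.0149
gripper_force: 58.4
```

```bash
python3 go.py .610 -.1145 .078; python3 -c "
from h import *
print(bot.sense()['moment'].round(3),bot.sense()['joint_pos'].round(2))"
```

```text
t 16.15 pos [ 0.6101 -0.1144  0.0795] tool shares [-0.   -0.    0.06]
tool y angle deg -8.97 F [-2.6  0.9  6.1] grip 0.0149
[0.186 0.43  0.063] [-0.29  0.58  0.5   1.88 -0.38  0.78  0.26]
```

>>> move_arm --targets '[0,0,0,0.5,0,0,0,0.6,0,0,0,0.6,0,0,0,0.6,0,0,0,0.5]'

```text
time: 16.65
ee_pos: [0.6096, -0.1143, 0.0795]
eef_rot: [-0.0, 0.873, 0.488, -0.0]
ft_force: [-6.5, 2.2, 10.1]
grip_width: 0.0155
gripper_force: 59.4
```

```bash
python3 go.py .610 -.1145 .078; python3 -c "
from h import *
print(bot.sense()['moment'].round(3))"
```

```text
t 16.65 pos [ 0.6096 -0.1143  0.0795] tool shares [-0.    0.02  0.06]
tool y angle deg -31.56 F [-6.5  2.2 10.1] grip 0.0155
[0.459 1.322 0.206]
```

>>> move_arm --targets '[0,0,0,0.5,0,0,0,0.6,0,0,0,0.6,0,0,0,0.6,0,0,0,0.5]'

```text
time: 17.15
ee_pos: [0.6093, -0.1139, 0.0795]
eef_rot: [-0.001, 0.951, 0.309, -0.0]
ft_force: [-8.8, 3.7, 13.6]
grip_width: 0.0153
gripper_force: 59.9
```

```bash
python3 go.py .610 -.1145 .078
python3 - <<'E'
from h import *
print(bot.sense()['moment'].round(3))
E
```

```text
t 17.15 pos [ 0.6093 -0.1139  0.0795] tool shares [0.01 0.04 0.06]
tool y angle deg -53.95 F [-8.8  3.7 13.6] grip 0.0153
[0.884 1.889 0.198]
```

>>> move_arm --targets '[0,0,0,0.5,0,0,0,0.6,0,0,0,0.6,0,0,0,0.5,0,0,0,0.3]'

```text
time: 17.65
ee_pos: [0.6091, -0.1135, 0.0794]
eef_rot: [-0.001, 0.99, 0.14, -0.001]
ft_force: [-11.2, 5.9, 16.6]
grip_width: 0.0151
gripper_force: 60.5
```

```bash
python3 go.py .610 -.1145 .078
python3 - <<'E'
from h import *
print(bot.sense()['moment'].round(3))
import pickle
c=cams.capture("wrist");pickle.dump(c,open("w10.pkl","wb"))
for n in("scene","side"):pickle.dump(cams.capture(n),open(f"{n}10.pkl","wb"))
E
```

```text
t 17.65 pos [ 0.6091 -0.1135  0.0794] tool shares [0.03 0.05 0.06]
tool y angle deg -73.9 F [-11.2   5.9  16.6] grip 0.0151
[1.328 2.359 0.2  ]
```

>>> move_arm --targets '[0,0,0,0.2,0,0,0,0.12,0,0,0,0,0,0,0,0]'

```text
time: 18.2
ee_pos: [0.6091, -0.1135, 0.0794]
eef_rot: [-0.001, 0.993, 0.119, -0.001]
ft_force: [-10.8, 7.1, 16.6]
grip_width: 0.0151
gripper_force: 60.5
```

```bash
python3 go.py .610 -.1145 .078
python3 - <<'E'
from rack import *
print(bot.sense()['moment'].round(3))
import pickle
c=cams.capture("wrist");pickle.dump(c,open("w11.pkl","wb"))
S={n:cams.capture(n) for n in("scene","side")};pickle.dump(S,open("ss11.pkl","wb"))
old=dict(zip(("scene","side"),pickle.load(open("ab.pkl","rb"))))
stop=np.array([.6509,.1473]);u=np.array([.155,.988])
for n in S:
  for tag,k in(("old",old[n]),("new",S[n])):
    h=masks(k["color"])["brass"];p=proj(k,[.623,-.02,.061])[0]
    try:
        m=np.zeros(h.shape,np.uint8);cv2.circle(m,tuple(int(t) for t in p),25,1,-1);ys,xs=np.where(h&(m>0))
        P=plane(k,[(xs.mean(),ys.mean())],.058)[0];print(n,tag,len(xs),round(xs.mean(),1),round(ys.mean(),1),P.round(4),"along from stop",((P[:2]-stop)@u).round(4))
    except Exception as e:print(n,tag,e)
# knob white line in each view
for n,k in list(S.items())+[("wrist",c)]:
    h=cv2.cvtColor(k["color"],cv2.COLOR_RGB2HSV);p=proj(k,[.6097,-.1143,.095])[0]
    m=np.zeros(h.shape[:2],np.uint8);cv2.circle(m,tuple(int(t) for t in p),10 if n!="wrist" else 60,1,-1)
    w=(m>0)&(h[:,:,2]>195)&(h[:,:,1]<40);ys,xs=np.where(w);print(n,p.round(1),w.sum(),np.c_[xs,ys][:12].tolist())
E
```

```text
t 18.2 pos [ 0.6091 -0.1135  0.0794] tool shares [0.03 0.05 0.06]
tool y angle deg -76.3 F [-10.8   7.1  16.6] grip 0.0151
[1.361 2.33  0.233]
scene old 0 nan nan [nan nan nan] along from stop nan
scene new 0 nan nan [nan nan nan] along from stop nan
side old 124 384.1 245.0 [ 0.6219 -0.0279  0.058 ] along from stop -0.1776
side new 96 375.1 235.9 [0.6224 0.0029 0.058 ] along from stop -0.1471
scene [238.1 167.8] 7 [[237, 169], [236, 170], [235, 171], [236, 171], [234, 172], [235, 172], [234, 173]]
side [409.7 264. ] 4 [[410, 261], [409, 262], [410, 262], [410, 263]]
wrist [316.9 293.7] 553 [[316, 239], [317, 239], [318, 239], [319, 239], [320, 239], [321, 239], [322, 239], [315, 240], [316, 240], [317, 240], [318, 240], [319, 240]]<stdin>:13: RuntimeWarning: Mean of empty slice.
  ret = ret.dtype.type(ret / rcount)
```

Run:
```python
from rack import *
import pickle
c=pickle.load(open("w11.pkl","rb"));h=cv2.cvtColor(c["color"],cv2.COLOR_RGB2HSV)
for nm,cc in(("w9 rest",pickle.load(open("w9.pkl","rb"))),("now",c)):
    h=cv2.cvtColor(cc["color"],cv2.COLOR_RGB2HSV);p=proj(cc,[.6097,-.1143,.095])[0]
    k=np.zeros(h.shape[:2],np.uint8);cv2.circle(k,tuple(int(t) for t in p),60,1,-1)
    m=((k>0)&(h[:,:,2]>195)&(h[:,:,1]<40)).astype(np.uint8)
    n,l,st,ce=cv2.connectedComponentsWithStats(m)
    for i in range(1,n):
        if st[i,4]>25:
            ys,xs=np.where(l==i);P=plane(cc,np.c_[xs,ys],.095)[:,:2].astype(np.float32);L=cv2.fitLine(P,2,0,.01,.01).ravel()
            print(nm,st[i],"clockwise from rack y deg",(np.degrees(np.arctan2(L[0],L[1]))-8.95).round(1),P.mean(0))
# tins row in side/scene: lid centres
S=pickle.load(open("ss11.pkl","rb"));R=[]
for q in((.647,.1235),(.6398,.077),(.6325,.031)):
    for n in S:
        p=proj(S[n],[*q,.076])[0]
        try:
            r=rim(S[n],p,10);print(q,n,np.round(p,1),np.round(r,1),plane(S[n],[r[:2]],.076)[0,:2].round(4))
        except Exception as e:print(e)
s=bot.sense();print(s["time"],s["ee_pos"],s["dq"].round(4),s["gripper_force"])
```

```text
w9 rest [317 175   5  28 113] clockwise from rack y deg -0.9 [ 0.6118054  -0.10272363]
now [314 244  11  49 477] clockwise from rack y deg 66.8 [ 0.6216874  -0.11211798]
now [344 285   7   7  29] clockwise from rack y deg 95.2 [ 0.6155337  -0.12508653]
(0.647, 0.1235) scene [298.2 217.7] [297.4 216.7  17.5  20.4] [0.6455 0.1197]
(0.647, 0.1235) side [350.2 193.1] [350.  194.1  15.6  19.5] [0.6446 0.1215]
(0.6398, 0.077) scene [285.5 208.2] [284.5 207.6  17.6  20.4] [0.6396 0.0737]
(0.6398, 0.077) side [360.5 206.5] [359.8 205.4  18.4  20.2] [0.6406 0.0806]
(0.6325, 0.031) scene [273.5 199.2] [272.4 199.   16.5  20.6] [0.6335 0.0283]
(0.6325, 0.031) side [371.1 220.5] [370.4 219.1  17.9  20.1] [0.634  0.0349]
18.35 [ 0.6090644  -0.11349298  0.07945492] [-0.0001 -0.0012 -0.0003 -0.      0.0012  0.0012  0.0008] 60.45940160751343
```

```bash
python3 -c "
from plant import bot
print(bot.hand_in())"
```

```text
the job is handed in; nothing more can be done
None
```

I set both loose tins upright beside the first in one touching row, then turned the knob about 67.5° to the third stop (red dot). I handed the job in at 18.4 s, still gripping and holding the knob there. The micrometer, pitch gauge and square head were left alone, and no verdict came back.

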